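Hold the belt grinder's tension arm down for a belt change

ROBOT

A 6-joint arm with a two-finger parallel gripper is mounted at the origin on the work surface. World frame = base frame: x ahead of the robot, y to its left, z up, the work surface at z = 0. Lengths are in m, angles in rad, forces in N, time in s.
With the tool pointing down it reaches from about 0.3 to 0.75 m from the base axis. Payload 8.5 kg.
Tool frame: the origin (TCP) lies midway between the tips of the shut fingers; the grasp point (between the pads) lies 19 mm behind it; x points along the fingers, z is the direction in which the jaws open and shut, and the axes are right-handed (so a half turn about x gives the same grasp; the last joint's range is limited). The gripper opens to 88 mm and grips with 3 to 60 N. Pads are 18 mm wide; open, the fingers measure 123 mm over their backs; the gripper's body (75 mm by 187 mm) begins 45 mm behind the grasp point.
Start: joints at [-1.39, 0.381, 1.297, -0, 1.464, -0.215], TCP at [0.212, -0.507, 0.239] pointing down, gripper open.
Joint ranges: [-3.11, 3.11], [-0.89, 2.33], [0.22, 2.48], [-1.42, 4.56], [0.17, 2.85], [-2.88, 2.88]. Speed limits (rad/s): [2.39, 2.39, 3.14, 3.14, 3.14, 3.14].

INTERFACE

Orientations are given as a unit quaternion [x, y, z, w].
In Python, from rig import status, vision, manip, nets gives the robot as it stands.
- The arm moves only by the tool send_rows, never from a script. Its argument "plan" is a list of rows, each an object with "claw": the finger opening in m, from 0 to 0.0881; "offset": the shift along the tool's x, y, z in m, a list of three; "rot": the turn, a rotation vector about the tool's x, y, z in rad, a list of three. A call has 1 to 20 rows; each row shifts and turns the commanded pose from where the row before left it, along the tool's axes as they then stand; what a row does not reach is not made up. A row lasts 1/10 s, in which the tool goes at most 50 mm and 8.59 degrees, less where a joint would pass 70% of its speed; a pose out of reach is approached as far as the arm can. A call is refused whole if a number of a shift passes 0.05 or a number of a turn 0.15, either way. A call with a gripper value outside its range is refused whole. The fingers move at their own pace and stop on an object; "force" is the grip in N (left out, the last holds). Time passes only in rows, so rows that do not move let the fingers close. It gives the time, the measured TCP pose, the force and the opening at its end, in the units of the state.
- status.get_obs(): the state, without advancing time (a new reading comes with each control period).
- vision.read_camera(name): name is "scene" or "top"; returns a dict with "img" (480x640x3 uint8, red, green, blue), "fx", "fy", "cx", "cy" (pixels), "xyz" and "orientation" of the camera in the world. Camera axes: x right, y down, z forward; pixel columns grow to the right and rows downward; lengths in m; the calibration is good to about 2 mm. A picture is of the moment at which its call begins. There is no depth.
- manip.finish_job(): hands the job in, once; it reports no verdict.
Trained networks look in the newest picture that a camera, given by its name, has taken for a name from the list of things; names that differ only in an ending like _2 or _b are one class to them, and where a whole thing is asked for, a point or a joint stands for the part that bears it (a point fixed in the world has none). Each returns a list of dicts, best first, with "confidence" (0 to 1); they miss things now and then, are a little off and sometimes report something else, mostly with a low value. They report only what shows in the picture. A call takes as long as a camera call.
- nets.recognise(camera, thing): "location" ([x, y, z] in m, in world coordinates, good to about 4 mm: the middle of the surface that is visible of it).
- nets.outline_of(camera, thing): "mask" (480x640 bool, what is visible of it).
The state is a dict: "time_s": time; "qpos": joint angles; "joint_vel": joint speeds; "effort": joint torques, N m; "position": TCP position; "tcp_rot": TCP orientation; "contact_force": force on the tool from outside, world axes, zero at the start; "wrist_torque": the same for the moment, N m; "width": finger opening in m.
Only numpy, scipy, OpenCV 4.12 (cv2) and the standard library are available. Lean on these libraries where they do the work, as an engineer would, in place of code of your own. Each camera call takes 0.05 s, during which the arm holds its last target.

TASK

The bench belt grinder stands bare, waiting for a fresh belt. First isolate it: turn the red handle on the isolator box a full quarter turn anticlockwise (seen from above), to off. Then push the sprung tension arm by its black handgrip all the way down to its stop and finish while still holding it there by that grip, so that I can slip the belt over the wheels; leave the brass pot, the cleaning block and the hammer on the bench as they are.

Things in the scene. Friction and masses are not known exactly. Their poses are not given: they have to be found in the camera images.
- isolator_bar (a point): centre of the isolator's red bar handle, on a grey box (100 x 100 x 68 mm, with a square yellow plate) screwed to the bench. The bar is 48 mm long, 13 mm thick, 28 mm high; its top is 14 mm above this point and the red disc it stands on (50 mm diameter) 14 mm below. x axis: along the bar, turning with it; z: up, the axis of turning
- isolator (a joint): turn of the isolator handle in rad: 0 = on, grows anticlockwise seen from above, 1.571 = off, at its stop. Stays where it is left; turning takes about 0.1 N m
- tension_arm (a joint): angle of the grinder's tension arm in rad: 0 = sprung up (where it rests, sloping up 0.38 rad, or 22 degrees, towards the grip), grows as the grip is pushed down, 0.38 = at its stop, where the arm is level. The spring always drives it back up: at the grip, pushing down takes about 8 N at the start and about 15 N at the stop
- tension_grip (a point): black handgrip at the free end of the tension arm: a rounded bar 100 mm long, 26 x 26 mm; origin at its centre, 255 mm from the pivot. y axis: along it, towards the pivot; x: level, across it, parallel to the pivot axis. It swings down 94 mm in a vertical plane, turning +x-wise (right-hand) by the joint's angle. A 76 mm idler wheel sits 85 mm nearer the pivot, on the arm's +x side
- tension_pivot (a point): point on the tension arm's pivot axis, in the plane in which the grip's centre swings; fixed on the grinder, 220 mm above the bench
- brass_pot: loose brass pot, 104 mm across, 100 mm high; origin at the centre of its underside. To be left alone
- belt_cleaner: loose tan belt-cleaning block, 40 x 115 x 38 mm, lying; origin at the centre of its underside. To be left alone
- hammer: loose hammer about 280 mm long, lying on the bench. To be left alone

How it is judged:
By the outcome, as a careful person would: the job done as asked, in the order asked, and still so for the second after the job is handed in, while the arm keeps its last pose, push and grip.
It also fails if it takes over 51 s, if anything falls off the work surface, if the arm or the gripper's body presses on something with over 40 N, if the wrist force passes 120 N, or if a joint passes its speed limit or range.

## Working session

There is one attempt and no reset: what is moved stays moved. The work goes in short steps, Python scripts to look and compute and a tool call to move; the robot and the scene stay as the last step left them, time stands still between calls to the robot, and variables do not carry over. Pictures are saved under pics/ and viewed, and the job is handed in when it is done.

Besides the shell and the picture viewer there is one more tool, called after ">>>" as name(argument=value, ...) on one line, values as JSON. send_rows: Moves the arm, as the interface text tells. Its arguments: {"type":"object","properties":{"plan":{"type":"array"},"force":{"type":"number"}},"required":["plan"]}

```bash
mkdir -p pics
cat > h.py <<'E'
import numpy as np,cv2
from rig import status,vision,manip,nets
from scipy.spatial.transform import Rotation as R
def save(c,n):
    d=vision.read_camera(c);cv2.imwrite('pics/'+n,d['img'][:,:,::-1]);return d
def proj(d,p):
    q=R.from_quat(d['orientation']).inv().apply(np.array(p)-d['xyz']);return [d['cx']+d['fx']*q[0]/q[2],d['cy']+d['fy']*q[1]/q[2]]
def ray(d,u,v,z):
    r=R.from_quat(d['orientation']).apply([(u-d['cx'])/d['fx'],(v-d['cy'])/d['fy'],1]);o=np.array(d['xyz']);return o+r*(z-o[2])/r[2]
E
python3 - <<'E'
from h import *
for c in ['scene','top']:
    d=save(c,c+'0.png');print(c,d['xyz'],d['orientation'],d['fx'])
    for t in ['isolator_bar','tension_grip','tension_arm','brass_pot','belt_cleaner','hammer']:
        print(t,[(np.round(x['location'],3).tolist(),round(x['confidence'],2)) for x in nets.recognise(c,t)][:3])
print(status.get_obs())
E
```

```text
scene [1.50860423 0.37909712 1.39904078] [ 0.46171925  0.81309978 -0.30332019 -0.18352367] 616.9502094198946
isolator_bar [([0.489, -0.294, 0.085], 0.8)]
tension_grip [([0.615, 0.084, 0.289], 0.71)]
tension_arm [([0.616, 0.079, 0.29], 0.97)]
brass_pot [([0.669, -0.352, 0.061], 0.6)]
belt_cleaner [([0.715, -0.138, 0.039], 0.87)]
hammer [([0.502, -0.52, 0.026], 0.67)]
top [ 0.46073565 -0.15752718  1.40233231] [-0.70123848  0.71114656 -0.02561111  0.0433501 ] 536.2075702482476
isolator_bar [([0.488, -0.3, 0.076], 0.7), ([0.708, -0.145, 0.033], 0.37)]
tension_grip [([0.608, 0.063, 0.306], 0.66), ([0.681, -0.355, 0.027], 0.35)]
tension_arm [([0.608, 0.065, 0.305], 0.88)]
brass_pot [([0.684, -0.352, 0.027], 0.85)]
belt_cleaner [([0.707, -0.145, 0.036], 0.8)]
hammer [([0.465, -0.527, 0.023], 0.74)]
{'time_s': 0.7, 'qpos': array([-1.39030902e+00,  3.80569434e-01,  1.29742591e+00,  3.47713465e-07,
        1.46357918e+00, -2.15296036e-01]), 'joint_vel': array([ 0.00085508,  0.00157485,  0.00011472,  0.00029931, -0.00068095,
        0.00040093]), 'effort': array([-1.31918518e-03, -4.37714159e+01, -2.24702150e+01,  7.12624728e-02,
        3.13854881e-02, -3.92942894e-06]), 'position': array([ 0.2120373 , -0.50745619,  0.23875607]), 'tcp_rot': array([ 0.39193582,  0.58853838, -0.39194487,  0.58854746]), 'contact_force': array([-0.30940778,  0.15842275, -0.1059807 ]), 'wrist_torque': array([0.00385185, 0.00273619, 0.0087699 ]), 'width': 0.08833757115300932}
```

View pics/scene0.png

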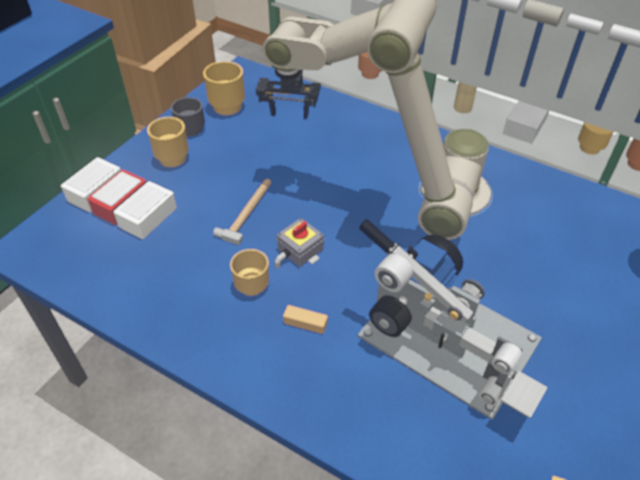

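View pics/top0.png

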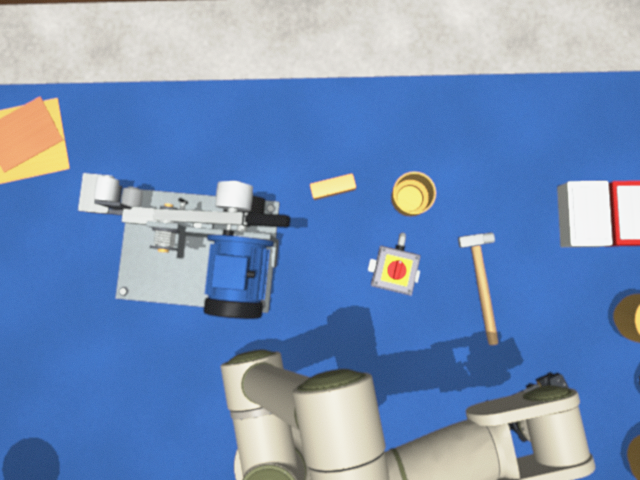

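The scene picture shows the isolator at about (300,240), the grip at (378,237) and the pot, block and hammer clear of both. In the top picture the isolator is at (396,270) and the grip at (268,215). I'll zoom in for the angles.

Run:
```python
from h import *
a=cv2.imread('pics/scene0.png');b=cv2.imread('pics/top0.png')
c=[cv2.resize(i,(400,300),interpolation=cv2.INTER_CUBIC) for i in (a[205:280,250:350],a[190:340,310:510],b[230:305,350:450],b[160:310,150:350])]
cv2.imwrite('pics/z0.png',np.vstack([np.hstack(c[:2]),np.hstack(c[2:])]))
for cam in ['scene','top']:
    d=vision.read_camera(cam)
    for t in ['isolator_bar','tension_grip']:
        for o in nets.outline_of(cam,t)[:1]:
            v,u=np.nonzero(o['mask']);P=np.c_[u,v].astype(float);m=P.mean(0);w,V=np.linalg.eigh(np.cov((P-m).T))
            print(cam,t,o['confidence'],len(u),m,w,V[:,1],u.min(),u.max(),v.min(),v.max())
    img=d['img'].astype(int);red=(img[...,0]>150)&(img[...,1]<70)&(img[...,2]<80)
    red[:, :340 if cam=='top' else 280]=0; red[:, 440 if cam=='top' else 330:]=0
    v,u=np.nonzero(red);print('red',len(u),u.mean(),v.mean(),ray(d,u.mean(),v.mean(),.07), np.c_[u.min(),u.max(),v.min(),v.max()])
```

```text
scene isolator_bar 0.5 216 [299.92592593 231.32407407] [13.91285391 22.59937693] [-0.55802258  0.82982577] 292 307 222 239
scene tension_grip 0.64 2803 [409.37174456 272.78523011] [ 105.34998107 1237.71259948] [-0.77437162 -0.63273106] 360 470 221 321
red 30 300.46666666666664 230.23333333333332 [ 0.47419908 -0.30332899  0.07      ] [[295 305 224 236]]
top isolator_bar 0.53 343 [396.43148688 269.5335277 ] [26.61273805 28.24546187] [-0.71889647 -0.69511716] 386 406 260 280
top tension_grip 0.85 2740 [225.45510949 209.67627737] [ 144.76945895 1042.96377818] [-0.99999059 -0.00433866] 154 290 181 233
red 31 395.1290322580645 269.35483870967744 [ 0.48602026 -0.2986139   0.07      ] [[393 398 262 277]]
```

View pics/z0.png

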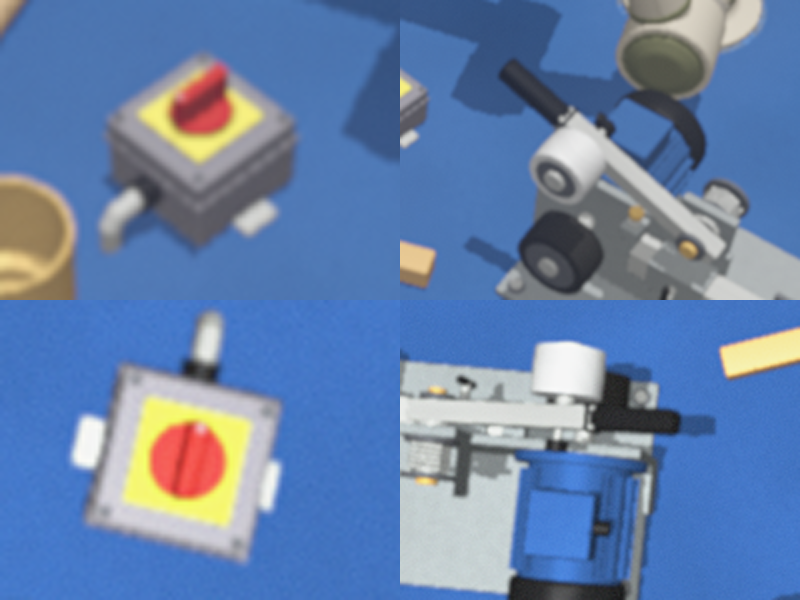

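```bash
cat >> h.py <<'E'
def tri(d1,p1,d2,p2):
    A=[];b=[]
    for d,p in((d1,p1),(d2,p2)):
        r=R.from_quat(d['orientation']).apply([(p[0]-d['cx'])/d['fx'],(p[1]-d['cy'])/d['fy'],1]);r/=np.linalg.norm(r);M=np.eye(3)-np.outer(r,r);A.append(M);b.append(M@d['xyz'])
    A=np.vstack(A);b=np.hstack(b);x=np.linalg.lstsq(A,b,rcond=None)[0];return x,np.linalg.norm(A@x-b)
E
python3 - <<'E'
from h import *
s=vision.read_camera('scene');t=vision.read_camera('top')
f=lambda u,v:(350+u/4,230+(v-300)/4); g=lambda u,v:(250+u/4,205+v/4)
T=[ray(t,*f(*p),.068) for p in[(120,365),(280,402),(245,560),(87,522)]]
S=[ray(s,*g(*p),.068) for p in[(203,55),(297,125),(200,195),(108,122)]]
for X in(T,S):
    X=np.array(X);print(X.round(3).tolist(),X.mean(0).round(4)); print([np.round(np.linalg.norm(X[i]-X[i-1]),3) for i in range(4)],[np.round(np.degrees(np.arctan2(*(X[i]-X[i-1])[1::-1])),1) for i in range(4)])
print('disc',ray(t,*f(188,460),.075),ray(s,*g(200,113),.075))
a,b=ray(t,*f(200,425),.1),ray(t,*f(183,495),.1);print('bar top',a,b,np.degrees(np.arctan2(*(a-b)[1::-1])))
a,b=ray(s,*g(222,70),.1),ray(s,*g(180,102),.1);print('bar scene',a,b,np.degrees(np.arctan2(*(a-b)[1::-1])))
F=lambda u,v:(150+(u-400)/2,160+(v-300)/2); G=lambda u,v:(310+(u-400)/2,190+v/2)
print('tip',tri(t,F(680,421),s,G(507,72)))
print('base',tri(t,F(600,418),s,G(572,118)))
print('tip z',ray(t,*F(680,421),.333),ray(s,*G(507,72),.333))
print('base z',ray(t,*F(600,418),.296),ray(s,*G(572,118),.296))
print('pivot bolt', ray(s,*G(688,248),.22))
print('armend', ray(t,*F(400-0,412),.24))
E
```

```text
[[0.544, -0.263, 0.068], [0.519, -0.361, 0.068], [0.423, -0.337, 0.068], [0.447, -0.24, 0.068]] [ 0.4832 -0.3002  0.068 ]
[np.float64(0.099), np.float64(0.101), np.float64(0.1), np.float64(0.1)] [np.float64(-13.1), np.float64(-103.9), np.float64(165.9), np.float64(75.8)]
[[0.432, -0.329, 0.068], [0.457, -0.232, 0.068], [0.551, -0.257, 0.068], [0.526, -0.352, 0.068]] [ 0.4915 -0.2923  0.068 ]
[np.float64(0.096), np.float64(0.1), np.float64(0.097), np.float64(0.098)] [np.float64(166.3), np.float64(75.9), np.float64(-14.5), np.float64(-104.5)]
disc [ 0.48428166 -0.30263308  0.075     ] [ 0.48896509 -0.29549973  0.075     ]
bar top [ 0.50483065 -0.30767641  0.1       ] [ 0.46285177 -0.29635144  0.1       ] -15.097716496805461
bar scene [ 0.46394682 -0.29185793  0.1       ] [ 0.50660825 -0.30075758  0.1       ] 168.2164518250138
tip (array([ 0.58093409, -0.05702477,  0.3207237 ]), np.float64(0.007036135215268057))
base (array([0.58687218, 0.03205691, 0.29511178]), np.float64(0.011954349250901128))
tip z [ 0.58175762 -0.06257328  0.333     ] [ 0.58917017 -0.04772092  0.333     ]
base z [0.59039909 0.02423374 0.296     ] [0.58321851 0.03962844 0.296     ]
pivot bolt [0.63032962 0.22246292 0.22      ]
armend [0.60708818 0.25448513 0.24      ]
```

```bash
cat >> h.py <<'E'
def down(yaw):  # tool x down, tool z at yaw
    z=np.array([np.cos(yaw),np.sin(yaw),0]);x=np.array([0,0,-1.]);return R.from_matrix(np.c_[x,np.cross(z,x),z])
def delta(p,Rt):
    o=status.get_obs();Rc=R.from_quat(o['tcp_rot']);
    print('off',Rc.inv().apply(np.array(p)-o['position']).round(4),'rot',(Rc.inv()*Rt).as_rotvec().round(4),'t',o['time_s'])
    return o
E
python3 - <<'E'
from h import *
o=status.get_obs();print(R.from_quat(o['tcp_rot']).as_matrix().round(3))
for y in(77,-103):delta([.487,-.297,.16],down(np.radians(y)))
E
```

```text
[[-0.     0.923  0.386]
 [-0.     0.386 -0.923]
 [-1.    -0.     0.   ]]
off [ 0.0788  0.3348 -0.0882] rot [-2.5189 -0.      0.    ] t 1.1
off [ 0.0788  0.3348 -0.0882] rot [0.6227 0.     0.    ] t 1.1
```

>>> send_rows(plan=[{"claw": 0.088, "offset": [0, 0.042, -0.011], "rot": [0, 0, 0]}, {"claw": 0.088, "offset": [0, 0.042, -0.011], "rot": [0, 0, 0]}, {"claw": 0.088, "offset": [0, 0.042, -0.011], "rot": [0, 0, 0]}, {"claw": 0.088, "offset": [0, 0.042, -0.011], "rot": [0, 0, 0]}, {"claw": 0.088, "offset": [0, 0.042, -0.011], "rot": [0, 0, 0]}, {"claw": 0.088, "offset": [0, 0.042, -0.011], "rot": [0, 0, 0]}, {"claw": 0.088, "offset": [0, 0.042, -0.011], "rot": [0, 0, 0]}, {"claw": 0.088, "offset": [0, 0.041, -0.011], "rot": [0, 0, 0]}, {"claw": 0.088, "offset": [0.015, 0, 0], "rot": [0.125, 0, 0]}, {"claw": 0.088, "offset": [0.015, 0, 0], "rot": [0.125, 0, 0]}, {"claw": 0.088, "offset": [0.015, 0, 0], "rot": [0.125, 0, 0]}, {"claw": 0.088, "offset": [0.015, 0, 0], "rot": [0.125, 0, 0]}, {"claw": 0.088, "offset": [0.018, 0, 0], "rot": [0.123, 0, 0]}, {"claw": 0.088, "offset": [0, 0, 0], "rot": [0, 0, 0]}])

```text
time_s: 2.5
position: [0.4865, -0.2965, 0.1588]
tcp_rot: [-0.553, -0.441, 0.554, -0.438]
contact_force: [0.1, 1.0, -0.4]
width: 0.0882
```

Run:
```python
from h import *
s=save('scene','s1.png');t=save('top','t1.png')
o=delta([.487,-.297,.08],down(np.radians(-103)));print(o['position'],o['qpos'])
Rc=R.from_quat(o['tcp_rot']);p=o['position']
print('tcp px',proj(s,p),proj(t,p))
a=cv2.imread('pics/s1.png');b=cv2.imread('pics/t1.png')
u=np.array(proj(s,p)).astype(int);
c=a[u[1]-75:u[1]+75,u[0]-100:u[0]+100].copy();c=cv2.resize(c,(800,600),interpolation=cv2.INTER_CUBIC)
for k in(-.044,.044):
    q=proj(s,p+Rc.apply([0,0,k]));cv2.circle(c,(int((q[0]-u[0]+100)*4),int((q[1]-u[1]+75)*4)),3,(255,0,255),-1)
cv2.imwrite('pics/z1.png',c)
```

```text
off [ 0.0812 -0.0004 -0.0002] rot [ 0.003   0.0001 -0.0001] t 2.6
[ 0.48734604 -0.29724023  0.16115176] [-7.54992456e-01  4.82342406e-01  1.36445045e+00 -1.28924338e-05
  1.29470344e+00  1.03974187e+00]
tcp px [np.float64(299.2040068420116), np.float64(211.89124210928782)] [np.float64(398.7022031612243), np.float64(267.9756421693461)]
```

View pics/z1.png

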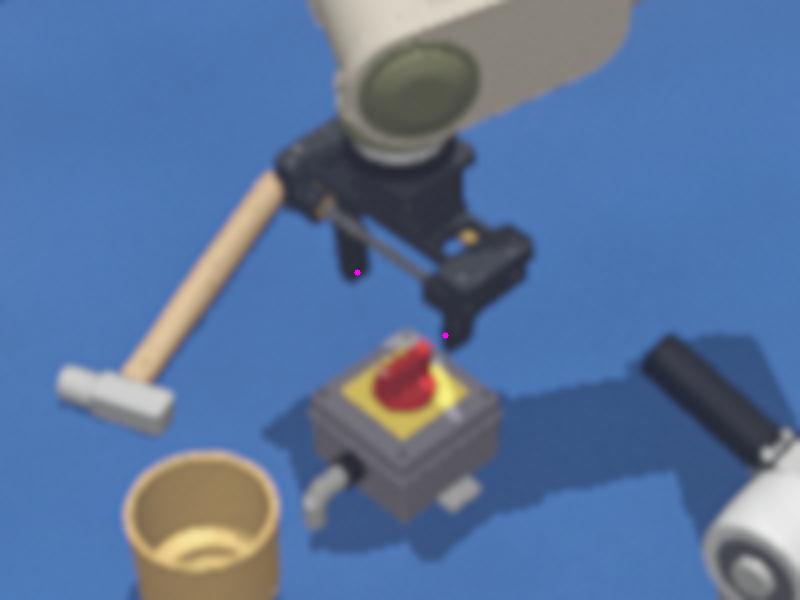

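View pics/t1.png

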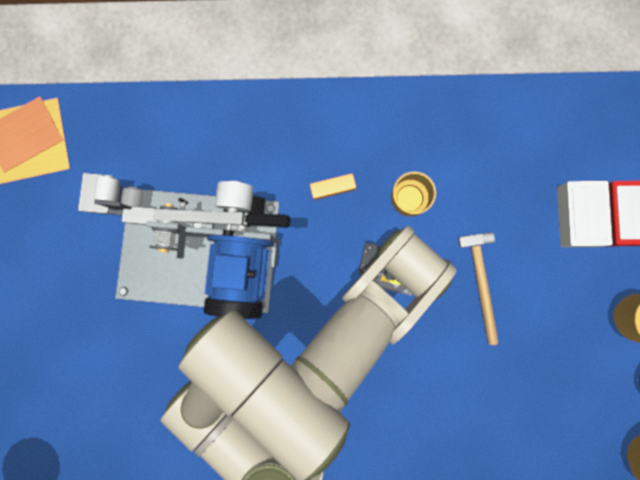

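The scene picture shows the fingers straddling the red bar (crop about (403,380)), with the jaws across it. The projected finger tips match to within a few mm.

>>> send_rows(plan=[{"claw": 0.06, "offset": [0.03, 0, 0], "rot": [0, 0, 0]}, {"claw": 0.06, "offset": [0.02, 0, 0], "rot": [0, 0, 0]}, {"claw": 0.06, "offset": [0.015, 0, 0], "rot": [0, 0, 0]}, {"claw": 0.06, "offset": [0.01, 0, 0], "rot": [0, 0, 0]}, {"claw": 0.06, "offset": [0, 0, 0], "rot": [0, 0, 0]}], force=10)

```text
time_s: 3.1
position: [0.4872, -0.2971, 0.0855]
tcp_rot: [-0.553, -0.441, 0.553, -0.44]
contact_force: [0.0, -0.1, 0.2]
width: 0.0596
```

Run:
```python
from h import *
s=save('scene','s2.png')
o=delta([.487,-.297,.08],down(np.radians(-103)));print(o['position'],o['contact_force'],o['width'])
p=o['position'];Rc=R.from_quat(o['tcp_rot'])
a=cv2.imread('pics/s2.png')
c=a[195:270,250:350];c=cv2.resize(c,(800,600),interpolation=cv2.INTER_CUBIC)
for k in(-.03,.03):
    q=proj(s,p+Rc.apply([0,0,k]));cv2.circle(c,(int((q[0]-250)*8),int((q[1]-195)*8)),3,(255,0,255),-1)
cv2.imwrite('pics/z2.png',c)
```

```text
off [ 0.0063 -0.0005 -0.0002] rot [ 0.0008  0.0003 -0.0005] t 3.15
[ 0.4874543  -0.29734298  0.08628369] [0.05103004 0.40178772 1.11700434] 0.059749354590408955
```

View pics/z2.png

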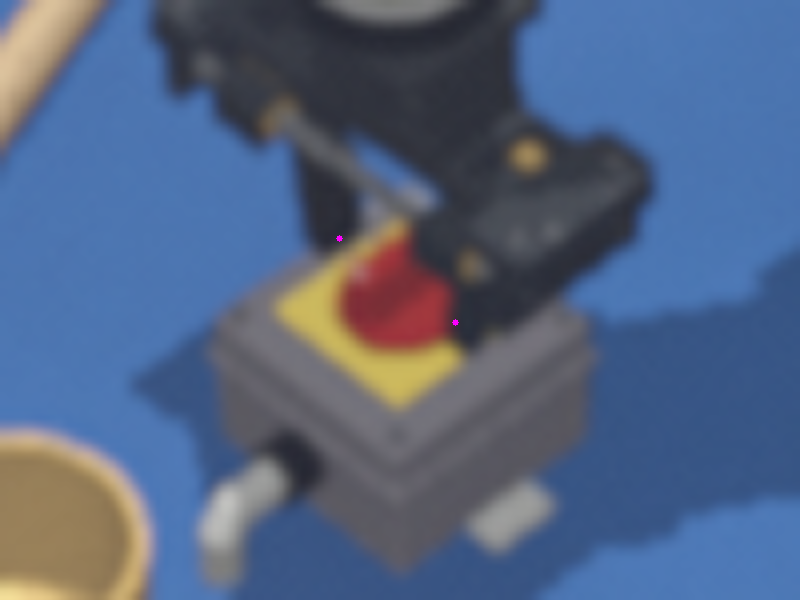

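Bar sits between the finger tips, roughly centred at (397,285). Lower slightly and close.

>>> send_rows(plan=[{"claw": 0.06, "offset": [0.006, 0, 0], "rot": [0, 0, 0]}, {"claw": 0.008, "offset": [0, 0, 0], "rot": [0, 0, 0]}, {"claw": 0.008, "offset": [0, 0, 0], "rot": [0, 0, 0]}, {"claw": 0.008, "offset": [0, 0, 0], "rot": [0, 0, 0]}, {"claw": 0.008, "offset": [0, 0, 0], "rot": [0, 0, 0]}, {"claw": 0.008, "offset": [0, 0, 0], "rot": [0, 0, 0]}], force=15)

```text
time_s: 3.75
position: [0.4872, -0.2971, 0.0799]
tcp_rot: [0.553, 0.44, -0.553, 0.44]
contact_force: [-0.0, -0.1, -0.3]
width: 0.022
```

>>> send_rows(plan=[{"claw": 0.008, "offset": [0, 0, 0], "rot": [0, 0, 0]}, {"claw": 0.008, "offset": [0, 0, 0], "rot": [0, 0, 0]}, {"claw": 0.008, "offset": [0, 0, 0], "rot": [0, 0, 0]}])

```text
time_s: 4.05
position: [0.4867, -0.3003, 0.0799]
tcp_rot: [-0.552, -0.438, 0.555, -0.441]
contact_force: [-5.3, -15.4, -3.1]
width: 0.0131
```

Run:
```python
from h import *
s=save('scene','s3.png')
o=status.get_obs();print(o['position'],o['contact_force'],o['wrist_torque'],o['width'])
a=cv2.imread('pics/s3.png')
c=a[195:270,250:350];c=cv2.resize(c,(800,600),interpolation=cv2.INTER_CUBIC)
cv2.imwrite('pics/z3.png',c)
```

```text
[ 0.48674071 -0.30026148  0.07994329] [ -5.53469335 -13.92763871  -3.9513556 ] [-2.17373756  0.76551596  0.0025042 ] 0.012739644930838004
```

View pics/z3.png

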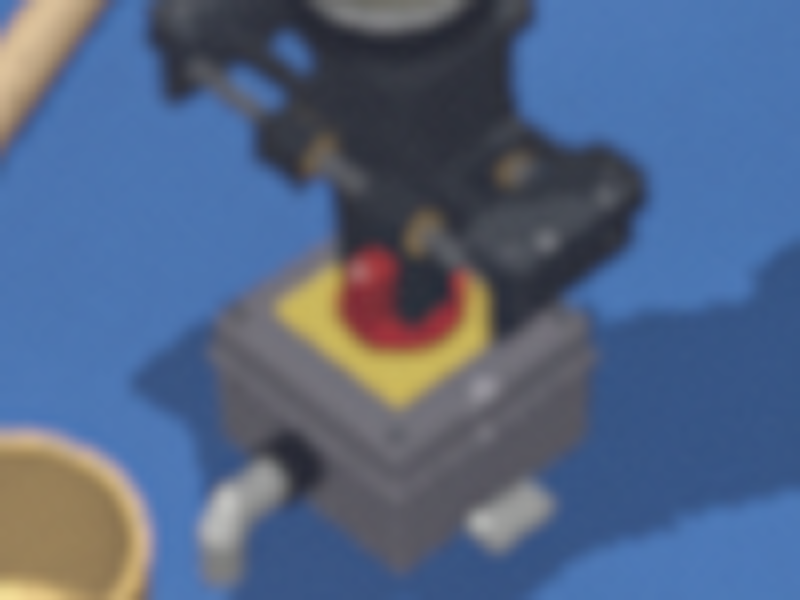

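Gripped at 13 mm, with about 15 N of side load. I'll shift the command about 3.5 mm along tool z to centre it, then turn part way.

>>> send_rows(plan=[{"claw": 0.008, "offset": [0, 0, 0.0035], "rot": [0, 0, 0]}, {"claw": 0.008, "offset": [0, 0, 0], "rot": [0, 0, 0]}, {"claw": 0.008, "offset": [0, 0, 0], "rot": [-0.1, 0, 0]}, {"claw": 0.008, "offset": [0, 0, 0], "rot": [-0.1, 0, 0]}, {"claw": 0.008, "offset": [0, 0, 0], "rot": [-0.1, 0, 0]}, {"claw": 0.008, "offset": [0, 0, 0], "rot": [-0.1, 0, 0]}, {"claw": 0.008, "offset": [0, 0, 0], "rot": [-0.1, 0, 0]}], force=25)

```text
time_s: 4.8
position: [0.4866, -0.2996, 0.0799]
tcp_rot: [0.427, 0.564, -0.426, 0.564]
contact_force: [0.5, 4.4, 3.1]
width: 0.0134
```

Run:
```python
from h import *
o=status.get_obs();print(o['position'],o['contact_force'],o['wrist_torque'],o['width'])
z=R.from_quat(o['tcp_rot']).as_matrix();print(np.degrees(np.arctan2(z[1,2],z[0,2])),R.from_quat(o['tcp_rot']).inv().apply(o['contact_force']))
```

```text
[ 0.48660753 -0.29963661  0.07988743] [0.50314829 4.35277598 3.12047877] [ 0.78135236 -0.1629755  -0.12310429] 0.01342570290857898
-74.12923758015175 [-3.11428497  1.67610284 -4.05328423]
```

Low loads. Continue to the stop.

>>> send_rows(plan=[{"claw": 0.008, "offset": [0, 0, 0], "rot": [-0.1, 0, 0]}, {"claw": 0.008, "offset": [0, 0, 0], "rot": [-0.1, 0, 0]}, {"claw": 0.008, "offset": [0, 0, 0], "rot": [-0.1, 0, 0]}, {"claw": 0.008, "offset": [0, 0, 0], "rot": [-0.1, 0, 0]}, {"claw": 0.008, "offset": [0, 0, 0], "rot": [-0.1, 0, 0]}, {"claw": 0.008, "offset": [0, 0, 0], "rot": [-0.1, 0, 0]}, {"claw": 0.008, "offset": [0, 0, 0], "rot": [-0.1, 0, 0]}, {"claw": 0.008, "offset": [0, 0, 0], "rot": [-0.1, 0, 0]}, {"claw": 0.008, "offset": [0, 0, 0], "rot": [-0.1, 0, 0]}, {"claw": 0.008, "offset": [0, 0, 0], "rot": [-0.1, 0, 0]}, {"claw": 0.008, "offset": [0, 0, 0], "rot": [-0.07, 0, 0]}, {"claw": 0.008, "offset": [0, 0, 0], "rot": [0, 0, 0]}, {"claw": 0.008, "offset": [0, 0, 0], "rot": [0, 0, 0]}])

```text
time_s: 6.1
position: [0.4854, -0.2985, 0.0798]
tcp_rot: [0.082, 0.704, -0.079, 0.701]
contact_force: [-4.3, 8.7, 7.9]
width: 0.0127
```

```bash
cat > st.py <<'E'
from h import *
o=status.get_obs();print(o['position'],o['contact_force'],o['wrist_torque'],o['width'])
z=R.from_quat(o['tcp_rot']).as_matrix();print(np.degrees(np.arctan2(z[1,2],z[0,2])),R.from_quat(o['tcp_rot']).inv().apply(o['contact_force']),o['qpos'].round(2))
E
python3 st.py
```

```text
[ 0.48540512 -0.29847435  0.07984811] [-4.3205127   8.7440639   7.91980119] [ 1.32915354  0.74065762 -0.28116845] 0.0126574621749983
-13.057128417190532 [-7.87212786  7.56758236 -6.21369734] [-0.76  0.58  1.46  0.    1.11 -0.53]
```

>>> send_rows(plan=[{"claw": 0.008, "offset": [0, 0, 0], "rot": [-0.05, 0, 0]}, {"claw": 0.008, "offset": [0, 0, 0], "rot": [-0.05, 0, 0]}, {"claw": 0.008, "offset": [0, 0, 0], "rot": [0, 0, 0]}])

```text
time_s: 6.4
position: [0.4853, -0.2988, 0.0798]
tcp_rot: [0.046, 0.707, -0.044, 0.705]
contact_force: [-4.7, 7.3, 7.1]
width: 0.0143
```

```bash
python3 st.py
```

```text
[ 0.48533758 -0.29876717  0.07975756] [-4.70847624  7.2578342   7.05697854] [ 1.0882969   0.66917278 -0.61783324] 0.014289345211129418
-7.291997237998522 [-7.016725    6.62454258 -5.61496729] [-0.76  0.58  1.46  0.    1.11 -0.63]
```

The torque rose to 0.6 N m and the bar began to skew in the pads, so it is at the stop. Open, lift and look.

>>> send_rows(plan=[{"claw": 0.06, "offset": [0, 0, 0], "rot": [0, 0, 0]}, {"claw": 0.06, "offset": [0, 0, 0], "rot": [0, 0, 0]}, {"claw": 0.06, "offset": [0, 0, 0], "rot": [0, 0, 0]}, {"claw": 0.088, "offset": [0, 0, 0], "rot": [0, 0, 0]}, {"claw": 0.088, "offset": [-0.02, 0, 0], "rot": [0, 0, 0]}, {"claw": 0.088, "offset": [-0.04, 0, 0], "rot": [0, 0, 0]}, {"claw": 0.088, "offset": [-0.05, 0, 0], "rot": [0, 0, 0]}, {"claw": 0.088, "offset": [-0.05, 0, 0], "rot": [0, 0, 0]}, {"claw": 0.088, "offset": [-0.05, 0, 0], "rot": [0, 0, 0]}, {"claw": 0.088, "offset": [-0.05, 0, 0], "rot": [0, 0, 0]}, {"claw": 0.088, "offset": [-0.05, 0, 0], "rot": [0, 0, 0]}])

```text
time_s: 7.5
position: [0.486, -0.3002, 0.3921]
tcp_rot: [0.045, 0.706, -0.045, 0.706]
contact_force: [-0.2, -0.2, 0.2]
width: 0.0883
```

```bash
python3 - <<'E'
from h import *
s=save('scene','s4.png');t=save('top','t4.png')
a=cv2.imread('pics/s4.png')
c=a[205:280,250:350];c=cv2.resize(c,(800,600),interpolation=cv2.INTER_CUBIC)
cv2.imwrite('pics/z4.png',c)
E
python3 st.py
```

```text
[ 0.48702138 -0.30099231  0.39665985] [ 0.3673722   0.28203827 -0.38395257] [-0.09701331 -0.08060535  0.03190548] 0.0881191030644939
-7.323221338024915 [0.38485699 0.32952675 0.32438359] [-0.76  0.37  0.88  0.    1.88 -0.63]
```

View pics/z4.png

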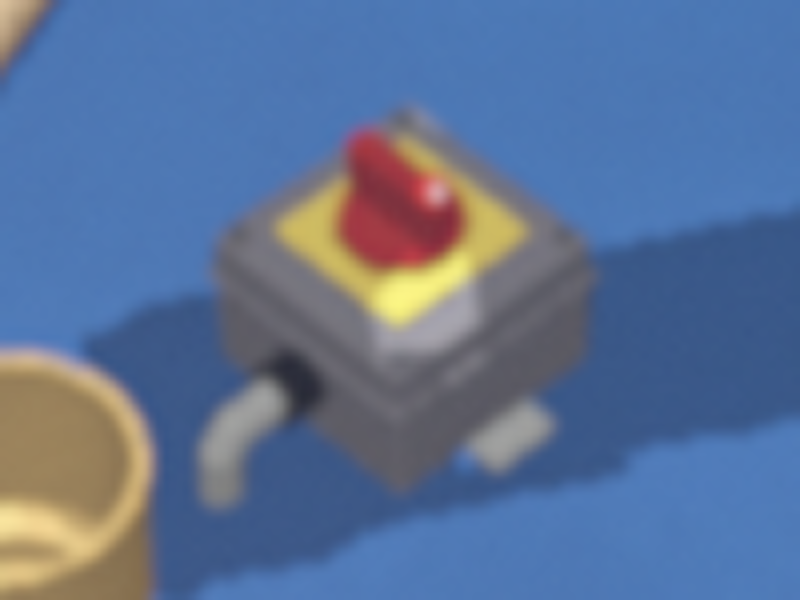

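View pics/t4.png

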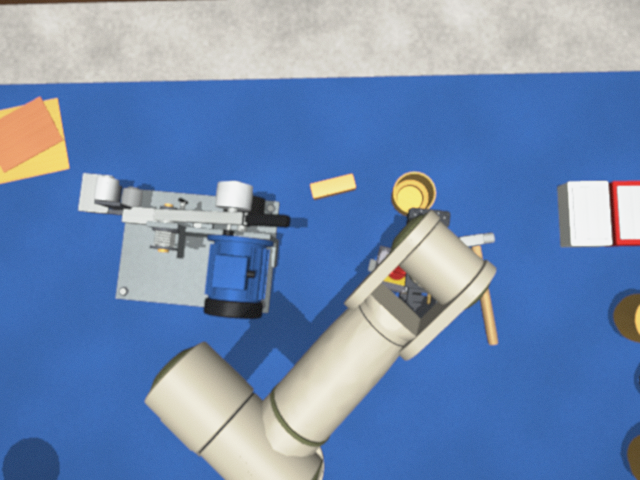

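```bash
python3 - <<'E'
from h import *
s=vision.read_camera('scene')
g=lambda u,v:(250+u/8,205+v/8)
a,b=ray(s,*g(365,138),.1),ray(s,*g(438,187),.1);print(a,b,np.degrees(np.arctan2(*(b-a)[1::-1])),(a+b)/2)
# saturation-based bar mask for view
t=vision.read_camera('top')
o=status.get_obs()
# grip estimate
G=lambda u,v:(310+(u-400)/2,190+v/2)
E
python3 -c "
import cv2
a=cv2.imread('pics/s4.png');cv2.imwrite('pics/g4.png',cv2.resize(a[200:350,340:540],(800,600),interpolation=cv2.INTER_CUBIC))
b=cv2.imread('pics/t4.png');cv2.imwrite('pics/gt4.png',cv2.resize(b[150:270,150:310],(800,600),interpolation=cv2.INTER_CUBIC))"
```

```text
[ 0.47805624 -0.31687636  0.1       ] [ 0.48493111 -0.28130517  0.1       ] 79.06128330355324 [ 0.48149368 -0.29909077  0.1       ]
```

View pics/g4.png

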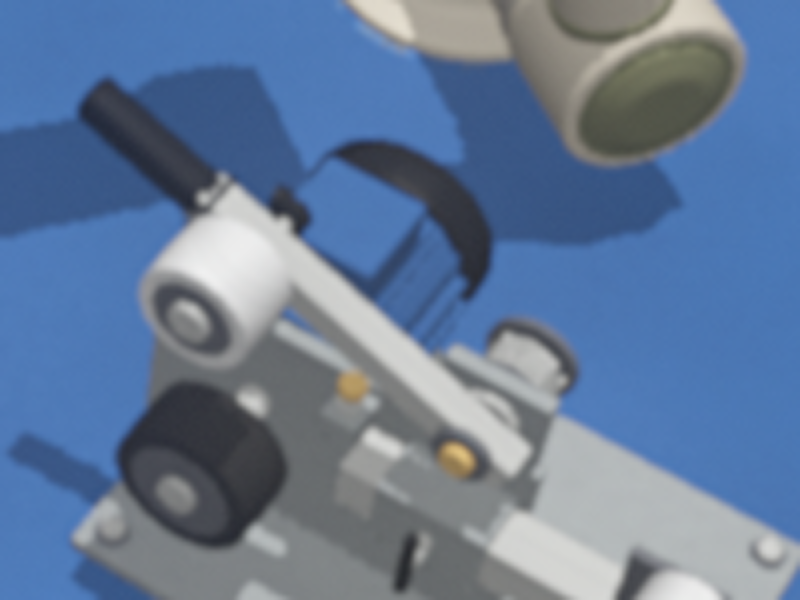

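View pics/gt4.png

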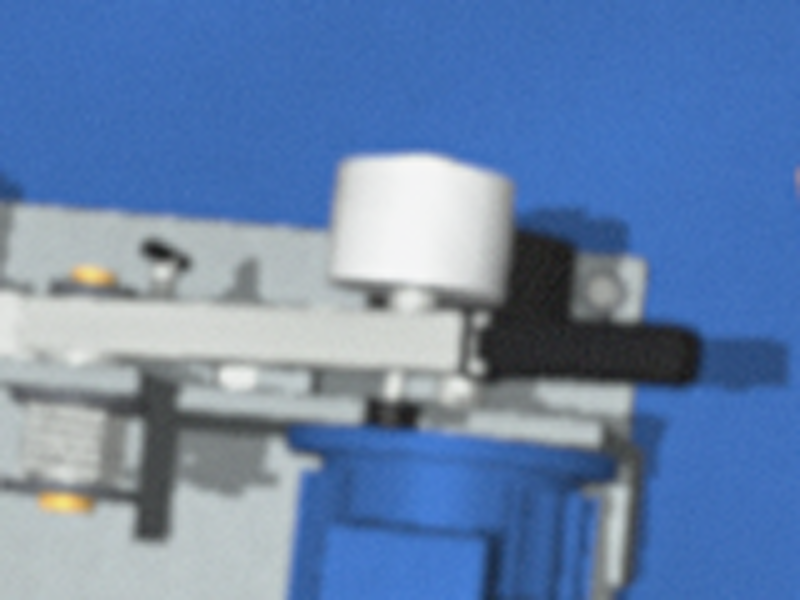

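Run:
```python
from h import *
s=vision.read_camera('scene');t=vision.read_camera('top')
F=lambda u,v:(150+u/5,150+v/5);G=lambda u,v:(340+u/4,200+v/4)
print('tip',tri(t,F(697,355),s,G(96,101)),ray(t,*F(697,355),.333),ray(s,*G(96,101),.333))
print('base',tri(t,F(487,350),s,G(203,192)),ray(t,*F(487,350),.296),ray(s,*G(203,192),.296))
print('near pivot arm end top',ray(t,*F(90,333),.235),ray(t,*F(440,340),.29))
print('bolt scene', ray(s,*G(455,460),.22))
c=np.array([.585,-.016,.3146])
for z in(.2,):print(proj(t,c),proj(s,c))
from itertools import product
```

```text
tip (array([ 0.57979371, -0.05616917,  0.3227698 ]), np.float64(0.006737477852483659)) [ 0.58076518 -0.06135819  0.333     ] [ 0.58638417 -0.04787294  0.333     ]
base (array([0.58841257, 0.0287248 , 0.29821436]), np.float64(0.0008986397963890342)) [0.58838649 0.02967262 0.296     ] [0.58690269 0.02747599 0.296     ]
near pivot arm end top [0.6057456  0.21611731 0.235     ] [0.59361096 0.05048783 0.29      ]
bolt scene [0.63327712 0.22307598 0.22      ]
[np.float64(268.08927206908135), np.float64(220.27842892311816)] [np.float64(375.5570698096937), np.float64(235.24062071442364)]
```

Isolator: the bar now lies at about 79°. It was at −12° before, so it has turned about 91°, to off. In the top picture the grip runs from about (247,220) to (289,221). Next is the pre-grasp pose.

```bash
cat >> h.py <<'E'
u=np.array([.0906,.9959,0]);xg=np.array([.9959,-.0906,0]);Z=np.array([0,0,1.])
C0=np.array([.5845,-.013,.3146])
PV=C0+.255*(np.cos(.38)*u-np.sin(.38)*Z)
def pose(q,out=.015,back=0):
    a=.38-q; xt=-np.sin(a)*u-np.cos(a)*Z; yt=np.cross(xg,xt)
    od=-np.cos(a)*u+np.sin(a)*Z
    return PV+(.255+out)*od+(.019-back)*xt, R.from_matrix(np.c_[xt,np.cross(xg,xt),xg])
E
python3 - <<'E'
from h import *
print(PV)
for b in(.08,0):
    p,r=pose(0,back=b);print(p);delta(p,r)
E
```

```text
[0.60595494 0.22283856 0.22001528]
[ 0.58528787 -0.00433948  0.37681235]
off [0.0116 0.3063 0.0604] rot [-0.0364 -0.0096 -0.3819] t 7.8
[ 0.58259944 -0.03389145  0.30251918]
off [0.0858 0.2765 0.0617] rot [-0.0364 -0.0096 -0.3819] t 7.8
```

>>> send_rows(plan=[{"claw": 0.088, "offset": [0, 0.0438, 0.0086], "rot": [0, 0, 0]}, {"claw": 0.088, "offset": [0, 0.0438, 0.0086], "rot": [0, 0, 0]}, {"claw": 0.088, "offset": [0, 0.0438, 0.0086], "rot": [0, 0, 0]}, {"claw": 0.088, "offset": [0, 0.0438, 0.0086], "rot": [0, 0, 0]}, {"claw": 0.088, "offset": [0, 0.0438, 0.0086], "rot": [0, 0, 0]}, {"claw": 0.088, "offset": [0, 0.0438, 0.0086], "rot": [0, 0, 0]}, {"claw": 0.088, "offset": [0, 0.0438, 0.0086], "rot": [0, 0, 0]}, {"claw": 0.088, "offset": [0, 0, 0], "rot": [-0.009, 0, -0.095]}, {"claw": 0.088, "offset": [0, 0, 0], "rot": [-0.009, 0, -0.095]}, {"claw": 0.088, "offset": [0, 0, 0], "rot": [-0.009, 0, -0.095]}, {"claw": 0.088, "offset": [0, 0, 0], "rot": [-0.009, 0, -0.095]}, {"claw": 0.088, "offset": [0, 0, 0], "rot": [0, 0, 0]}])

```text
time_s: 9.0
position: [0.5852, -0.0026, 0.3873]
tcp_rot: [-0.103, 0.704, -0.164, 0.684]
contact_force: [0.0, -0.4, -0.1]
width: 0.0878
```

```bash
python3 st.py
python3 - <<'E'
from h import *
s=save('scene','s5.png');t=save('top','t5.png')
for b in(.08,0):
    p,r=pose(0,back=b);o=delta(p,r)
p=o['position'];Rc=R.from_quat(o['tcp_rot'])
c=cv2.resize(cv2.imread('pics/s5.png')[150:300,300:500],(800,600),interpolation=cv2.INTER_CUBIC)
for k in(-.044,.044,0):
    q=proj(s,p+Rc.apply([0,0,k]));cv2.circle(c,(int((q[0]-300)*4),int((q[1]-150)*4)),3,(255,0,255),-1)
cv2.imwrite('pics/z5.png',c)
c=cv2.resize(cv2.imread('pics/t5.png')[150:270,180:340],(800,600),interpolation=cv2.INTER_CUBIC)
for k in(-.044,.044,0):
    q=proj(t,p+Rc.apply([0,0,k]));cv2.circle(c,(int((q[0]-180)*5),int((q[1]-150)*5)),3,(255,0,255),-1)
cv2.imwrite('pics/zt5.png',c)
E
```

```text
[ 0.58522376 -0.00257937  0.38726147] [ 0.00869794 -0.4294235  -0.1298484 ] [ 0.14318661 -0.13249855 -0.03625126] 0.08782290012681582
-5.149524775203342 [ 0.27873145 -0.34824595  0.0487272 ] [-0.05  0.43  0.85 -0.4   1.87 -0.08]
off [0.0111 0.0038 0.0002] rot [ 0.0018 -0.0089 -0.0023] t 9.1
off [0.0911 0.0037 0.0009] rot [ 0.0018 -0.0089 -0.0023] t 9.1
```

View pics/z5.png

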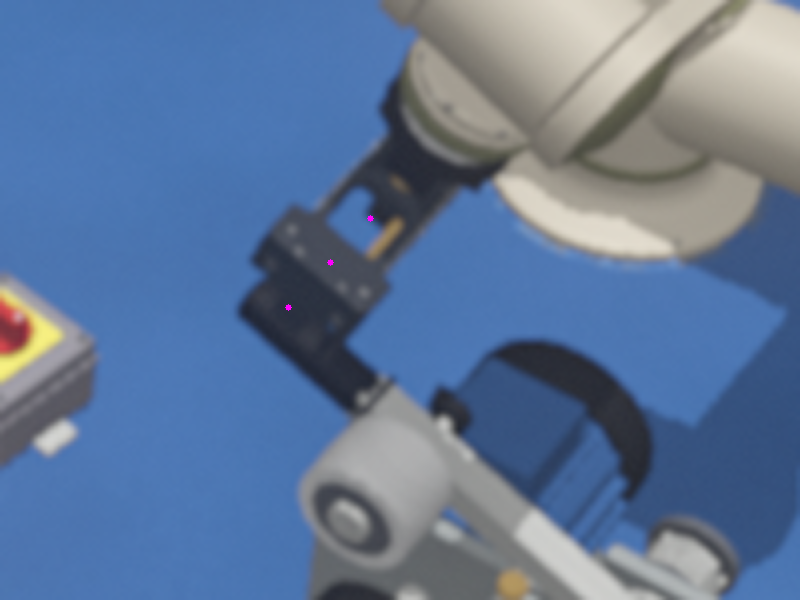

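View pics/zt5.png

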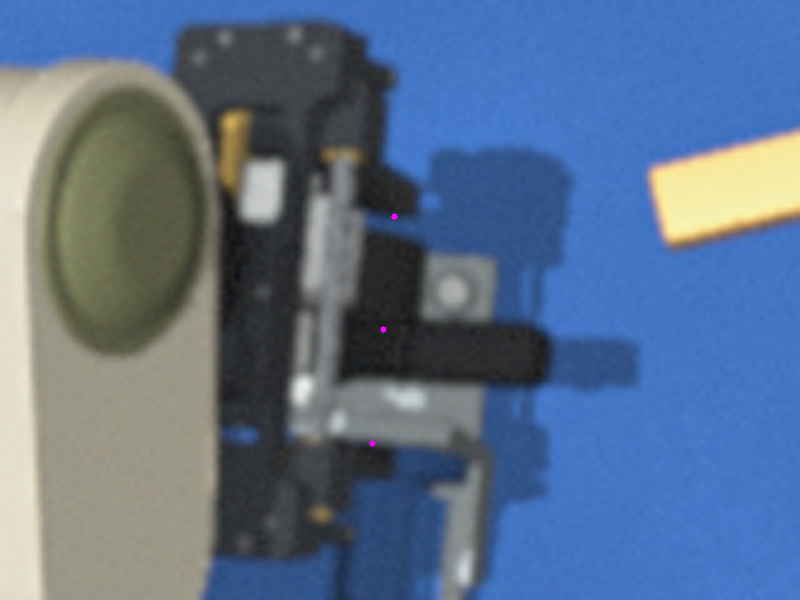

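In both pictures the open fingers straddle the grip's outer half (top crop grip end at (548,353)). I'll advance along the tool axis.

>>> send_rows(plan=[{"claw": 0.088, "offset": [0.03, 0.004, 0.001], "rot": [0, -0.009, 0]}, {"claw": 0.088, "offset": [0.025, 0, 0], "rot": [0, 0, 0]}, {"claw": 0.088, "offset": [0.02, 0, 0], "rot": [0, 0, 0]}, {"claw": 0.088, "offset": [0.01, 0, 0], "rot": [0, 0, 0]}, {"claw": 0.088, "offset": [0, 0, 0], "rot": [0, 0, 0]}])

```text
time_s: 9.6
position: [0.5833, -0.0328, 0.3084]
tcp_rot: [-0.101, 0.7, -0.165, 0.688]
contact_force: [-0.3, -0.2, 0.6]
width: 0.0878
```

```bash
python3 st.py
python3 - <<'E'
from h import *
s=save('scene','s6.png');t=save('top','t6.png')
for b in(0,):
    p,r=pose(0,back=b);o=delta(p,r)
c=cv2.resize(cv2.imread('pics/s6.png')[150:300,300:500],(800,600),interpolation=cv2.INTER_CUBIC)
cv2.imwrite('pics/z6.png',c)
c=cv2.resize(cv2.imread('pics/t6.png')[150:270,180:340],(800,600),interpolation=cv2.INTER_CUBIC)
cv2.imwrite('pics/zt6.png',c)
E
```

```text
[ 0.58329686 -0.03278846  0.30838352] [-0.33302481 -0.21366416  0.61485074] [ 0.11743235 -0.07943528  0.04257246] 0.08783869505943426
-5.240910118829951 [-0.48121207 -0.45327026 -0.31237854] [-0.1   0.43  1.06 -0.38  1.64 -0.03]
off [ 0.0078  0.0011 -0.0011] rot [-0.0007  0.0029 -0.0007] t 9.7
```

View pics/z6.png

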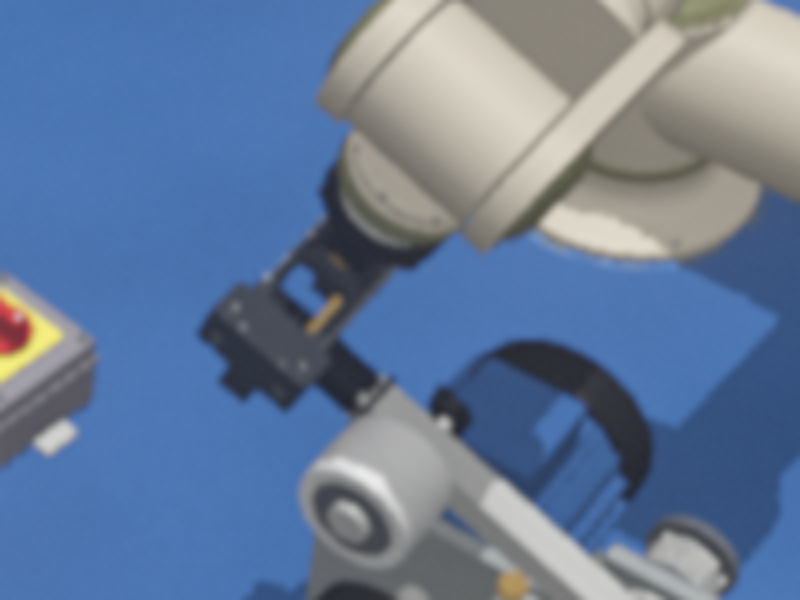

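View pics/zt6.png

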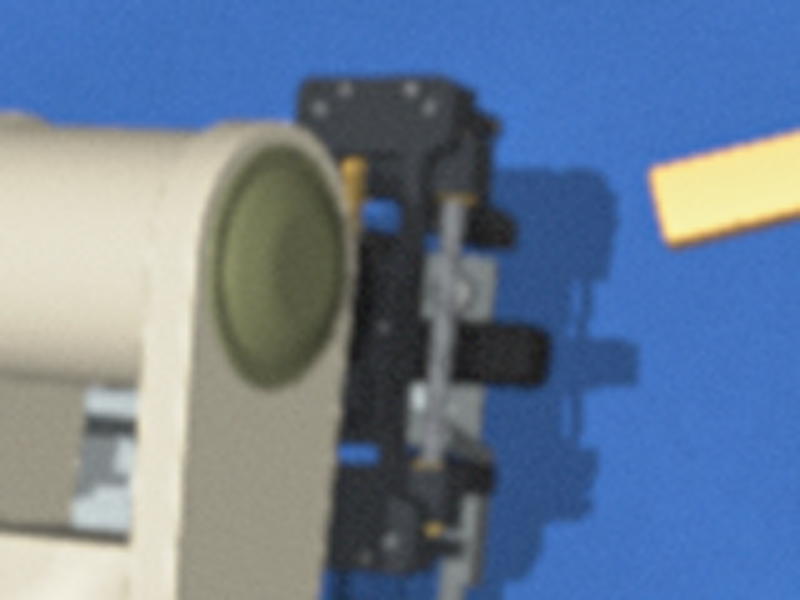

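The fingers straddle the grip, centred (gap middle at v≈350, grip at 353), and end about 13 mm short of its free end. Seat and close.

>>> send_rows(plan=[{"claw": 0.088, "offset": [0.007, 0, -0.001], "rot": [0, 0, 0]}, {"claw": 0.015, "offset": [0, 0, 0], "rot": [0, 0, 0]}, {"claw": 0.015, "offset": [0, 0, 0], "rot": [0, 0, 0]}, {"claw": 0.015, "offset": [0, 0, 0], "rot": [0, 0, 0]}, {"claw": 0.015, "offset": [0, 0, 0], "rot": [0, 0, 0]}, {"claw": 0.015, "offset": [0, 0, 0], "rot": [0, 0, 0]}, {"claw": 0.015, "offset": [0, 0, 0], "rot": [0, 0, 0]}, {"claw": 0.015, "offset": [0, 0, 0], "rot": [0, 0, 0]}, {"claw": 0.015, "offset": [0, 0, 0], "rot": [0, 0, 0]}, {"claw": 0.015, "offset": [0, 0, 0], "rot": [0, 0, 0]}], force=15)

```text
time_s: 10.7
position: [0.5834, -0.0345, 0.3029]
tcp_rot: [-0.102, 0.698, -0.165, 0.689]
contact_force: [6.4, -0.5, -2.8]
width: 0.0258
```

```bash
python3 st.py
```

```text
[ 0.58341019 -0.03447747  0.30285001] [ 6.41214161 -0.4828224  -2.81382303] [ 0.12838422 -0.9321488   0.2287544 ] 0.025814036995867835
-5.092937404082282 [2.60593434 1.13512391 6.41770033] [-0.1   0.43  1.08 -0.38  1.62 -0.03]
```

Gripped at 25.8 mm, which matches the 26 mm bar. Follow the arc for half of the stroke.

>>> send_rows(plan=[{"claw": 0.015, "offset": [0, 0, 0.001], "rot": [0, 0, 0]}, {"claw": 0.015, "offset": [0, 0, 0], "rot": [0, 0, 0]}, {"claw": 0.015, "offset": [0.0103, 0.0007, 0], "rot": [0, 0, 0.038]}, {"claw": 0.015, "offset": [0.0103, 0.0007, 0], "rot": [0, 0, 0.038]}, {"claw": 0.015, "offset": [0.0103, 0.0007, 0], "rot": [0, 0, 0.038]}, {"claw": 0.015, "offset": [0.0103, 0.0007, 0], "rot": [0, 0, 0.038]}, {"claw": 0.015, "offset": [0.0103, 0.0007, 0], "rot": [0, 0, 0.038]}, {"claw": 0.015, "offset": [0, 0, 0], "rot": [0, 0, 0]}], force=35)

```text
time_s: 11.5
position: [0.5823, -0.0453, 0.253]
tcp_rot: [-0.034, 0.705, -0.097, 0.701]
contact_force: [-2.3, 10.5, 8.5]
width: 0.0255
```

```bash
python3 st.py;python3 - <<'E'
from h import *
p,r=pose(.19);print(p);delta(p,r);p,r=pose(.38);print(p);delta(p,r)
E
```

```text
[ 0.5823018  -0.04526378  0.25298434] [-2.27091689 10.45885577  8.47994402] [ 1.26734957  0.1276276  -0.26383293] 0.025526084975728013
-5.119541063173683 [-10.2262999    8.4732539   -3.17504911] [-0.2   0.44  1.18 -0.18  1.51 -0.1 ]
[ 0.58160805 -0.04478911  0.2523491 ]
off [ 0.0005  0.0005 -0.0007] rot [ 0.0009  0.0026 -0.0044] t 11.5
[ 0.58149294 -0.04605444  0.20101528]
off [ 0.0512  0.0087 -0.0009] rot [0.0011 0.0025 0.1856] t 11.5
```

>>> send_rows(plan=[{"claw": 0.015, "offset": [0.0103, 0.0012, 0], "rot": [0, 0, 0.038]}, {"claw": 0.015, "offset": [0.0103, 0.0012, 0], "rot": [0, 0, 0.038]}, {"claw": 0.015, "offset": [0.0103, 0.0009, 0], "rot": [0, 0, 0.038]}, {"claw": 0.015, "offset": [0.0103, 0.0008, 0], "rot": [0, 0, 0.038]}, {"claw": 0.015, "offset": [0.0103, 0.0008, 0], "rot": [0, 0, 0.036]}, {"claw": 0.015, "offset": [0, 0, 0], "rot": [0, 0, 0]}])

```text
time_s: 12.1
position: [0.5822, -0.0466, 0.2019]
tcp_rot: [0.032, 0.706, -0.031, 0.707]
contact_force: [-6.3, 6.1, 14.0]
width: 0.0258
```

```bash
python3 st.py;python3 - <<'E'
from h import *
p,r=pose(.38);print(p);delta(p,r)
E
```

```text
[ 0.58215475 -0.0466288   0.20190622] [-6.25781501  6.14989824 13.95785796] [ 0.9521654   0.58999539 -0.17080608] 0.025788993574378017
-5.150029888736279 [-13.96536214   5.58246173  -6.75337525] [-0.28  0.47  1.26  0.    1.41 -0.19]
[ 0.58149294 -0.04605444  0.20101528]
off [ 0.0009  0.0005 -0.0007] rot [ 0.0008  0.0022 -0.0014] t 12.1
```

>>> send_rows(plan=[{"claw": 0.015, "offset": [0.002, 0.0005, -0.001], "rot": [0, 0, 0.004]}, {"claw": 0.015, "offset": [0, 0, 0], "rot": [0, 0, 0]}])

```text
time_s: 12.3
position: [0.5822, -0.0466, 0.2014]
tcp_rot: [0.032, 0.704, -0.031, 0.709]
contact_force: [-1.8, 2.6, 14.3]
width: 0.0258
```

>>> send_rows(plan=[{"claw": 0.015, "offset": [0.002, 0, 0], "rot": [0, 0, 0.004]}, {"claw": 0.015, "offset": [0, 0, 0], "rot": [0, 0, 0]}])

```text
time_s: 12.5
position: [0.5822, -0.0465, 0.2002]
tcp_rot: [0.034, 0.704, -0.03, 0.709]
contact_force: [-3.9, 4.5, 18.5]
width: 0.0257
```

>>> send_rows(plan=[{"claw": 0.015, "offset": [0.002, 0, 0], "rot": [0, 0, 0.004]}, {"claw": 0.015, "offset": [0, 0, 0], "rot": [0, 0, 0]}])

```text
time_s: 12.7
position: [0.5822, -0.0465, 0.1999]
tcp_rot: [0.035, 0.703, -0.028, 0.71]
contact_force: [-8.3, 4.4, 28.7]
width: 0.0253
```

The force climbed 18→29 N over 0.3 mm of travel, so the arm is on its stop. Settle and verify.

>>> send_rows(plan=[{"claw": 0.015, "offset": [0, 0, 0], "rot": [0, 0, 0]}, {"claw": 0.015, "offset": [0, 0, 0], "rot": [0, 0, 0]}, {"claw": 0.015, "offset": [0, 0, 0], "rot": [0, 0, 0]}, {"claw": 0.015, "offset": [0, 0, 0], "rot": [0, 0, 0]}, {"claw": 0.015, "offset": [0, 0, 0], "rot": [0, 0, 0]}])

```text
time_s: 13.2
position: [0.5823, -0.0465, 0.1999]
tcp_rot: [0.035, 0.703, -0.028, 0.71]
contact_force: [-7.5, 4.5, 29.0]
width: 0.0255
```

```bash
python3 st.py;python3 - <<'E'
from h import *
s=save('scene','s7.png');t=save('top','t7.png')
c=cv2.resize(cv2.imread('pics/s7.png')[170:350,270:510],(800,600),interpolation=cv2.INTER_CUBIC)
cv2.imwrite('pics/z7.png',c)
for n in['isolator_bar','brass_pot','belt_cleaner','hammer']:
    print(n,[(np.round(x['location'],3).tolist(),round(x['confidence'],2)) for x in nets.recognise('top',n)][:1])
E
```

```text
[ 0.58225616 -0.04646286  0.19989731] [-7.49278794  4.47078361 29.01683132] [ 0.64153851  1.16332147 -0.25374705] 0.025479495035169615
-5.105284543658442 [-29.04616817   4.06245927  -7.61070404] [-0.29  0.47  1.27  0.01  1.4  -0.2 ]
isolator_bar [([0.494, -0.301, 0.074], 0.64)]
brass_pot [([0.682, -0.353, 0.028], 0.6)]
belt_cleaner [([0.709, -0.144, 0.039], 0.58)]
hammer [([0.469, -0.526, 0.024], 0.81)]
```

View pics/z7.png

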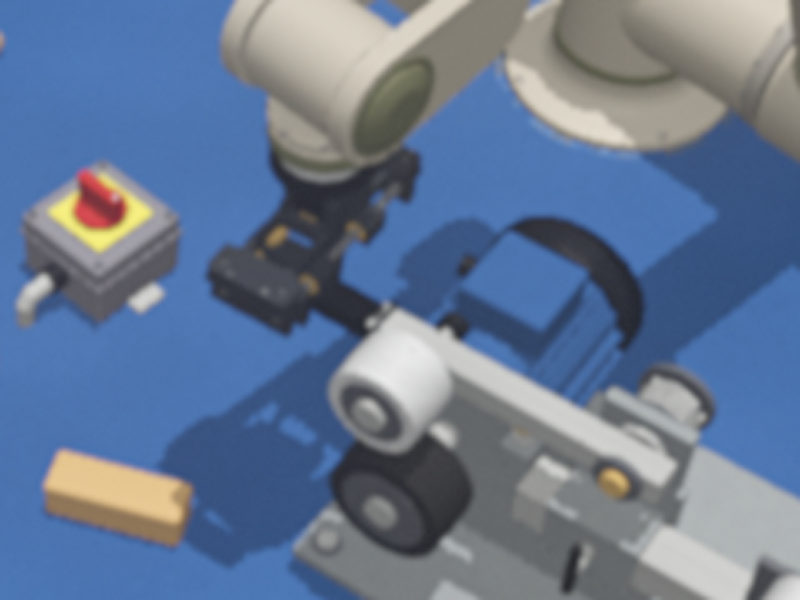

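View pics/t7.png

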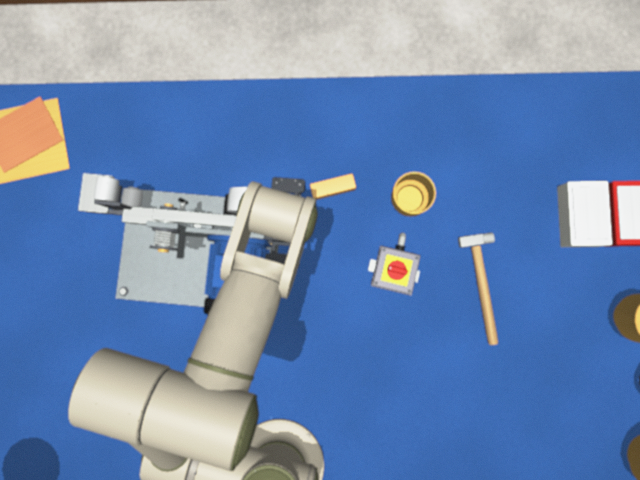

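The arm is level and held (scene crop grip at (340,300)), and the loose things haven't moved. I'll check the bar angle from the top view as well.

```bash
python3 -c "
import cv2
b=cv2.imread('pics/t7.png')[230:305,350:450];cv2.imwrite('pics/i7.png',cv2.resize(b,(800,600),interpolation=cv2.INTER_CUBIC))"
```

```text
(no output)
```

View pics/i7.png

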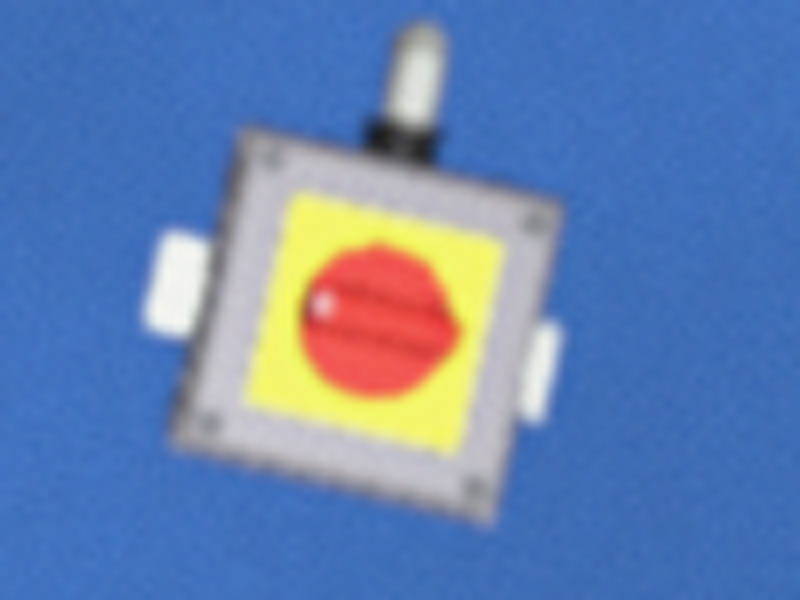

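```bash
python3 -c "
from rig import manip
print(manip.finish_job())"
```

```text
the job is handed in; nothing more can be done
None
```

I turned the isolator off and pushed the tension arm down to its stop. The gripper is still holding it there by the black grip, and the job is handed in at about 13 s of the 51 s allowed.

- **Isolator:** I gripped the red bar and turned it anticlockwise until the torque rose to about 0.6 N m and the bar began to skew in the pads. Friction while turning was about 0.1 N m. The scene camera puts the turn at about 91°. In the top view the bar lies parallel to the box edges to within about 2°.
- **Tension arm:** I followed the grip's arc down to its stop. The force then rose from 18 to 29 N over the last 0.3 mm. At the last check the arm looked level in the picture. The gripper was holding with a 35 N grip at 25.5 mm opening and pressing down with 29 N.
- **Pot, block and hammer:** they show no movement in the top view beyond detection noise (4 mm or less).

Before grasping, the two cameras disagreed by up to about 8 mm on the isolator and 15 mm on the tip of the grip. I used values between the two. The bar turned out about 3 mm off that estimate, so I re-centred on it before turning.

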